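Pack the last two cartons, then tip the tote until the layer closes up tight

TASK

Finish the layer in the grey tote: set the two brown cartons from the bench into the empty ends of its two rows, so that two cartons lie lengthwise along the wall by the red corner and three crosswise in the row behind them. Then take the tote by its black handle and tip it up over its red corner, which stays on the bench, to about 30 degrees, so that all five cartons slide snugly together into the red corner. Finish while still holding the tote tipped up like that, so that a packing strip can be pushed into the free space; leave everything else on the bench alone.

Things in the scene. Friction and masses are not known exactly. Their poses are not given: they have to be found in the camera images.
- tote: Shallow open tray of slick grey plastic (cartons slide from a tilt of about 10 degrees, less readily where they rub together), 178 mm square outside, 170 inside, floor and walls 4 mm thick, rim 26 mm up; 0.3 kg, loose. Origin: centre of the underside; x, y along its sides, z up; inner walls at x, y = +-0.085 m. Red corner guard at (-x, -y), handle outside the (+x, +y) corner.
- tote_grip (a point): Centre of the handle: flat upright black bar 12 mm thick, 72 long, 18 tall, 52 mm above the tote's underside and 148 mm from its centre on the diagonal to (+x, +y). The bar lies across that diagonal (along tote (1, -1)), so it is pinched along the diagonal; round arms at its two ends; 16 mm of free air between bar and tote corner, open down to the bench.
- tote_corner (a point): The tote's packing corner: lowest outer point of the corner with the red guard, (-0.089, -0.089, 0) in the tote's frame. The tote is to be tipped up over this corner.
- tote_left (a point): Lowest outer point of the tote's plain corner at (-0.089, +0.089, 0) in the tote's frame.
- tote_right (a point): Lowest outer point of the tote's plain corner at (+0.089, -0.089, 0) in the tote's frame.
- carton_a_mid (a point): Centre (half-way up) of a plain brown carton, 60 (its x) x 40 (its y) x 45 mm tall, 60 g, rigid; already in the tote, in the row of two, next to the red corner, long side along the tote's y; once snug its centre is at tote x, y = (-0.065, -0.055).
- carton_b_mid (a point): Centre (half-way up) of a plain brown carton, 60 (its x) x 40 (its y) x 45 mm tall, 60 g, rigid; already in the tote, first of the row of three, against the tote's -y wall, long side along the tote's x; once snug at (-0.015, -0.065).
- carton_c_mid (a point): Centre (half-way up) of a plain brown carton, 60 (its x) x 40 (its y) x 45 mm tall, 60 g, rigid; already in the tote, second of the row of three, long side along the tote's x; once snug at (-0.015, -0.025).
- carton_d_mid (a point): Centre (half-way up) of a plain brown carton, 60 (its x) x 40 (its y) x 45 mm tall, 60 g, rigid; standing on the bench, to be packed: either vacant place will do. The vacant place in the row of two (long side along the tote's y) is at tote x, y = (-0.065, 0.005) once snug; the vacant place in the row of three (long side along the tote's x) is at (-0.015, 0.015) once snug.
- carton_e_mid (a point): Centre (half-way up) of a plain brown carton, 60 (its x) x 40 (its y) x 45 mm tall, 60 g, rigid; standing on the bench, to be packed in the other vacant place. When set down the cartons may stand loosely, some 20 to 50 mm short of their snug places, to leave room for fingers: tipping closes the gaps.
- talc_pot: Bystander, to be left alone: white pot with a green lid, 66 mm across, 78 mm tall. Origin: centre of its underside.
- grease_tin: Bystander, to be left alone: clear and white tin with a red lid, 55 mm across, 50 mm tall. Origin: centre of its underside.
- oil_bottle: Bystander, to be left alone: white drop oiler with a red nozzle, 42 mm across, 150 mm tall. Origin: centre of its underside.
- masking_tape: Bystander, to be left alone: roll of masking tape lying flat, 104 mm across, 24 mm tall. Origin: centre of its underside.
- lot_stamp: Bystander, to be left alone: small wooden hand stamp, 43 x 61 x 51 mm. Origin: centre of its underside.
- ink_pad: Bystander, to be left alone: closed grey and black ink pad, 71 x 95 x 19 mm. Origin: centre of its underside.
Not all that is in view belongs to the job. What is shaped like the part that bears carton_e_mid but green or purple is not meant.

How it is judged:
By the outcome, as a careful person would: the job done as asked, in the order asked, and still so for the second after the job is handed in, while the arm keeps its last pose, push and grip.
It also fails if it takes over 72 s, if anything falls off the work surface, if the arm or the gripper's body presses on something with over 40 N, if the wrist force passes 120 N, or if a joint passes its speed limit or range.

ROBOT

A 6-joint arm with a two-finger parallel gripper is mounted at the origin on a cart in front of the work surface, level with it; the furniture and walls round the work are solid. World frame = base frame: x ahead of the robot, y to its left, z up, the work surface at z = 0. Lengths are in m, angles in rad, forces in N, time in s.
With the tool pointing down it reaches from about 0.375 to 0.9 m from the base axis. Payload 3.1 kg.
Tool frame: the origin (TCP) lies at the centre of the arm's flange, where the gripper is bolted on; the fingertips stand 173 mm ahead of it and the grasp point (between the pads) lies 155 mm ahead of it (tip_extent is the distance from the TCP to the fingertips, in m); z points along the fingers, y is the direction in which the jaws open and shut (so a half turn about z gives the same grasp; the last joint's range is limited). The gripper opens to 85 mm and grips with 20 to 120 N. Pads are 22 mm wide; open, the fingers measure 114 mm over their backs; the gripper's body (76 mm by 85 mm) begins 54 mm behind the grasp point. The pads swing forward as they close: fully open they stand 13 mm farther back than shut.
Start: joints at [-1.296, 0.527, 1.433, -0, 1.181, -0.178], TCP at [0.273, -0.562, 0.405] pointing down, gripper open.
Joint ranges: [-3.08, 3.08], [-0.75, 2.2], [0.22, 2.44], [-1.43, 4.57], [0, 2.65], [-2.85, 2.85]. Speed limits (rad/s): [2.79, 2.79, 3.14, 3.14, 3.14, 3.14].

INTERFACE

Orientations are given as a unit quaternion [x, y, z, w].
In Python, from station import sense, snapshot, sign_off, tip_extent gives the robot as it stands. The module is installed in compiled form; this text tells all that it offers.
- The arm moves only by the tool servo_tool, never from a script. Its argument "rows" is a list of rows, each a list of 3 entries, a list of its own where there are three numbers: the shift along the tool's x, y, z in mm, then the turn about the tool's z in degrees, then the opening, from -1 (shut) to 1 (fully open), so that 0 is half open. A call has 1 to 8 rows; each row is the pose to reach, as a shift and turn from the pose measured when the call began, along the tool's axes at that moment; what a row does not reach only later rows make up. A row lasts 1/10 s, in which the tool goes at most 50 mm and 8.59 degrees, less where a joint would pass 70% of its speed; a pose out of reach is approached as far as the arm can. A call with a gripper value outside its range is refused whole. The fingers move at their own pace and stop on an object; "force" is the grip in N (left out, the last holds). Time passes only in rows, so rows that repeat a pose let the fingers close. It gives the time, the measured TCP pose, the force and the opening at its end, in the units of the state.
- sense(): the state, without advancing time (a new reading comes with each control period).
- snapshot(name): name is "scene" or "top"; returns a dict with "image" (480x640x3 uint8, blue, green, red), "z_map" (480x640 float32, m along the optical axis (not along the pixel's ray), 0 where there is no reading), "vertical_fov" (degrees; the focal length in pixels is half the picture's height over the tangent of half this angle, whatever the lens; pixels are square), "cx", "cy" (the principal point, pixels), "cam_to_world" (4x4, takes a point from camera to world coordinates). Camera axes: x right, y down, z forward; pixel columns grow to the right and rows downward; lengths in m; the calibration is good to about 2 mm. A picture is of the moment at which its call begins.
- sign_off(): hands the job in, once; it reports no verdict.
The state is a dict: "t": time; "q": joint angles; "qd": joint speeds; "tau": joint torques, N m; "tcp_pos": TCP position; "tool_rot": TCP orientation; "force": force on the tool from outside, world axes, zero at the start; "ft_torque": the same for the moment, N m; "finger_gap": opening from 0.0 (shut) to 1.0 (fully open).
Only numpy, scipy, OpenCV 4.12 (cv2) and the standard library are available. Lean on these libraries where they do the work, as an engineer would, in place of code of your own. Each camera call takes 0.05 s, during which the arm holds its last target. There are 200 camera calls.

## Working session

There is one attempt and no reset: what is moved stays moved. The work goes in short steps, Python scripts to look and compute and a tool call to move; the robot and the scene stay as the last step left them, time stands still between calls to the robot, and variables do not carry over. Pictures are saved under pics/ and viewed, about 8 in all and at most 12, crops included, and the job is handed in when it is done.

Besides the shell and the picture viewer there is one more tool, called after ">>>" as a command line: name --argument value ..., lists and objects as JSON in quotes. servo_tool: Moves the arm, as the interface text tells. Its arguments: {"type":"object","properties":{"rows":{"type":"array"},"force":{"type":"number"}},"required":["rows"]}

```bash
mkdir -p pics; cat > h.py <<'E'
import numpy as np, cv2
from station import sense, snapshot, sign_off, tip_extent
from scipy.spatial.transform import Rotation as R
def snap(name):
    s=snapshot(name); np.savez('last_%s.npz'%name,**s); return s
def cloud(s):
    z=s['z_map']; h,w=z.shape; f=h/2/np.tan(np.radians(s['vertical_fov'])/2)
    v,u=np.mgrid[:h,:w]
    p=np.stack([(u-s['cx'])*z/f,(v-s['cy'])*z/f,z],-1)
    T=s['cam_to_world']; P=p@T[:3,:3].T+T[:3,3]; P[z==0]=np.nan; return P
E
python3 - <<'E'
from h import *
st=sense(); print(st,tip_extent)
for n in('scene','top'):
    s=snap(n); cv2.imwrite('pics/%s0.png'%n,s['image']); print(n,s['vertical_fov'],s['cx'],s['cy'],s['cam_to_world'])
E
```

```text
{'t': 0.0, 'q': array([-1.29651666e+00,  5.28433695e-01,  1.43393324e+00,  2.28697907e-05,
        1.18139242e+00, -1.78511867e-01]), 'qd': array([ 0.0011083 ,  0.00022575, -0.00074978, -0.00033052, -0.00104846,
        0.00130239]), 'tau': array([-1.45898048e-03, -4.42353773e+01, -1.78025830e+01, -3.48406738e-04,
        8.46316572e-03, -2.16187878e-06]), 'tcp_pos': array([ 0.27334677, -0.56165624,  0.40374332]), 'tool_rot': array([ 9.74482158e-01,  2.24462357e-01, -4.12933172e-05, -1.08261675e-03]), 'force': array([-0.0616383 , -0.19087123,  0.89609619]), 'ft_torque': array([0.01319475, 0.01179658, 0.00983633]), 'finger_gap': 0.9952376734259007} 0.1734
scene 53.26766996073267 325.4447982035026 233.68529655458127 [[-0.59907183 -0.59725217  0.53329428 -0.07612556]
 [-0.80049034  0.46181197 -0.38202738  0.50865215]
 [-0.018115   -0.65575876 -0.75475314  0.97631092]
 [ 0.          0.          0.          1.        ]]
top 51.51189919703772 324.58284880891506 237.56240410292327 [[ 0.02077422 -0.99375633  0.10962115  0.44130572]
 [-0.99974004 -0.02167853 -0.00706396  0.03621515]
 [ 0.00939628 -0.1094459  -0.99394834  1.33344445]
 [ 0.          0.          0.          1.        ]]
```

View pics/scene0.png

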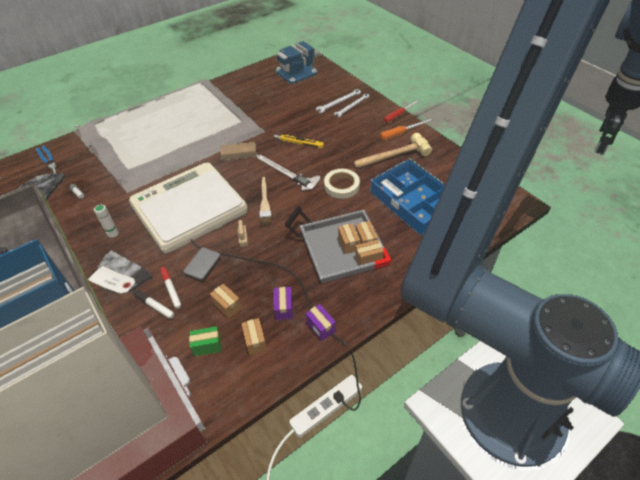

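View pics/top0.png

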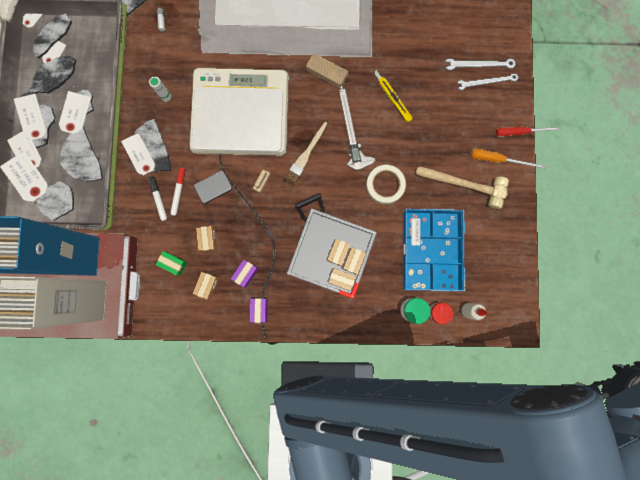

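```bash
python3 - <<'E'
from h import *
s=np.load('last_top.npz'); P=cloud(s)
im=s['image']
a=cv2.resize(im[185:310,275:390],None,fx=5,fy=5,interpolation=cv2.INTER_CUBIC)
b=cv2.resize(im[215:310,170:222],None,fx=4,fy=4,interpolation=cv2.INTER_CUBIC)
o=np.zeros((625,575+b.shape[1],3),np.uint8); o[:,:575]=a; o[:b.shape[0],575:]=b
cv2.imwrite('pics/crop0.png',cv2.resize(o,None,fx=.95,fy=.95))
def rect(mask,n):
    nn,l,st,c=cv2.connectedComponentsWithStats(mask.astype(np.uint8))
    for i in range(1,nn):
        if st[i,4]<60: continue
        p=P[l==i]; r=cv2.minAreaRect((p[:,:2]*1000).astype(np.float32)); print(n,c[i].round(),st[i,4],'z',np.nanmedian(p[:,2]).round(4),'rect',np.round(r[0],1),np.round(r[1],1),round(r[2],1))
z=P[...,2]; win=np.zeros(z.shape,bool); win[185:310,150:395]=1
rect(win&(z>.036)&(z<.06),'hi')
rect(win&(z>.016)&(z<.032),'rim')
E
```

```text
hi [304. 205.] 65 z 0.0542 rect [671.4  79.2] [23.2 57.4] 47.0
hi [205. 238.] 370 z 0.0455 rect [576.1 339.1] [60.7 40.7] 8.6
hi [338. 252.] 360 z 0.0496 rect [546.8  -9.2] [39.5 60.4] 69.3
hi [354. 260.] 362 z 0.0496 rect [525.9 -50.7] [40.1 61. ] 69.6
hi [169. 263.] 380 z 0.0459 rect [509.9 427.1] [61.9 40. ] 64.4
hi [243. 273.] 373 z 0.0458 rect [487.5 235.2] [41. 60.] 58.4
hi [342. 279.] 368 z 0.0497 rect [476.6 -19.1] [60.5 40. ] 70.9
hi [204. 285.] 382 z 0.0457 rect [453.5 335.1] [40.4 60.6] 70.5
hi [258. 304.] 173 z 0.046 rect [408.2 195.7] [25.6 39.6] 1.2
rim [158. 201.] 148 z 0.0189 rect [673.3 473.7] [101.5  15.3] 20.6
rim [175. 200.] 87 z 0.0181 rect [680.2 428.4] [13.3 80.3] 83.4
rim [211. 191.] 382 z 0.0204 rect [698.5 331.3] [47. 98.] 1.2
rim [380. 195.] 213 z 0.0243 rect [ 704.  -118.5] [83.2 32.5] 69.1
rim [331. 251.] 930 z 0.0261 rect [557.   12.1] [203.7 203.5] 70.7
```

View pics/crop0.png

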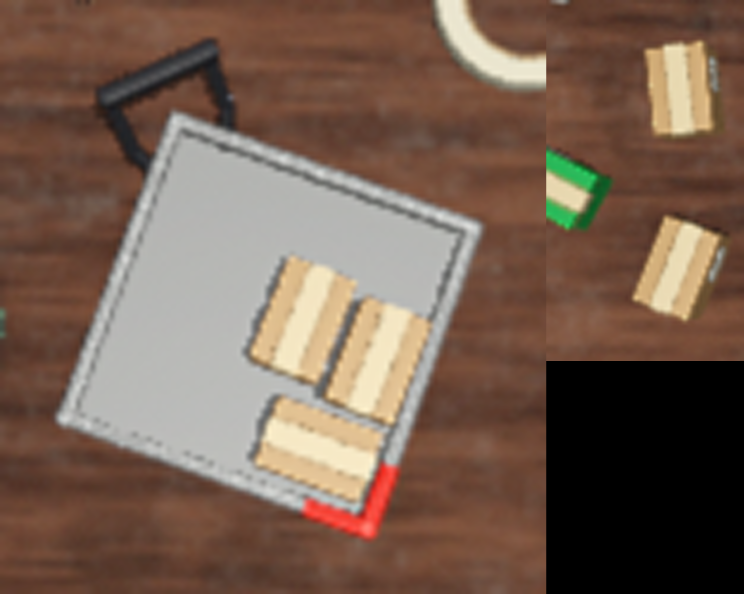

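```bash
cat >> h.py <<'E'
def yaw_now(st):  # world angle of tool y, deg
    m=R.from_quat(st['tool_rot']).as_matrix(); return np.degrees(np.arctan2(m[1,1],m[0,1])), m
def go(x,y,ztip,jaw=None,grasp=True):
    """print shift (tool axes, mm) and turn bringing the grasp point to x,y with fingertips at ztip"""
    st=sense(); a,m=yaw_now(st); p=np.array([x,y,ztip+tip_extent]) 
    d=(p-st['tcp_pos'])*1000; t=0 if jaw is None else -((jaw-a+180)%360-180)
    print('t %.2f tcp %s jaw %.1f gap %.3f F %s | shift %s turn %.1f'%(st['t'],st['tcp_pos'].round(4),a,st['finger_gap'],st['force'].round(1),(m.T@d).round(1),t))
def tote_fit(s,P=None):
    P=cloud(s) if P is None else P; z=P[...,2]; win=np.zeros(z.shape,bool); win[200:300,283:380]=1
    p=P[win&(z>.0225)&(z<.029)][:,:2]
    best=None
    for a in np.radians(np.arange(-26,-12,.1)):
        u=np.array([[np.cos(a),-np.sin(a)],[np.sin(a),np.cos(a)]]); q=p@u
        sc=0
        e=[]
        for k in(0,1):
            h,b=np.histogram(q[:,k],bins=np.arange(q[:,k].min()-.001,q[:,k].max()+.002,.002)); sc+=(h.astype(float)**2).sum()
        if best is None or sc>best[0]: best=(sc,a,u,q)
    sc,a,u,q=best; c=[]
    for k in(0,1):
        o=q[:,1-k]; mid=np.median(o)
        h,b=np.histogram(q[:,k],bins=np.arange(q[:,k].min(),q[:,k].max(),.001)); 
        # walls: two 4mm bands 174 mm apart
        best2=max(((((abs(abs(q[:,k]-x0)-.087)<.0028).sum()),x0) for x0 in np.arange(q[:,k].min(),q[:,k].max(),.0005)))
        top=[x0 for x0 in np.arange(q[:,k].min(),q[:,k].max(),.0005) if (abs(abs(q[:,k]-x0)-.087)<.0028).sum()>=best2[0]*.97]
        c.append(np.mean(top))
    return np.degrees(a),u@np.array(c),u
E
python3 - <<'E'
from h import *
s=np.load('last_top.npz'); a,c,u=tote_fit(s); print('tote',a,c)
for n,p in dict(c=(.5468,-.0092),b=(.5259,-.0507),a=(.4766,-.0191)).items(): print(n,((np.array(p)-c)@u).round(4))
for n,p in dict(d=(-.062,.027),e=(-.003,.043),grip=(.1047,.1047),red=(-.089,-.089)).items(): print(n,(c+u@np.array(p)).round(4))
P=cloud(s);z=P[...,2]
p=P[190:215,290:326]; q=p[(p[...,2]>.056)&(p[...,2]<.07)]; r=cv2.minAreaRect((q[:,:2]*1000).astype(np.float32)); print('bar',r,len(q),np.median(q[:,2]))
go(.45,-.05,.20,-81.4)
go(.576,.339,.10,-81.4)
E
```

```text
tote -18.8999999999999 [0.54697317 0.00789512]
c [ 0.0054 -0.0162]
b [-0.001  -0.0623]
a [-0.0578 -0.0483]
d [0.4971 0.0535]
e [0.5581 0.0495]
grip [0.6799 0.073 ]
red [ 0.4339 -0.0475]
bar ((679.2008666992188, 73.20480346679688), (12.628045082092285, 70.67123413085938), 27.38157844543457) 126 0.06077014559636018
t 0.10 tcp [ 0.2734 -0.5617  0.4038] jaw -64.1 gap 0.998 F [ 0.1  0.5 -0.4] | shift [ 382.7 -382.8   31.3] turn 17.3
t 0.10 tcp [ 0.2734 -0.5617  0.4038] jaw -64.1 gap 0.998 F [ 0.1  0.5 -0.4] | shift [ 666.1 -677.2  132. ] turn 17.3
```

>>> servo_tool --rows '[[[383, -383, 20], 17, 1], [[383, -383, 20], 17, 1], [[383, -383, 20], 17, 1], [[383, -383, 20], 17, 1], [[383, -383, 20], 17, 1], [[383, -383, 20], 17, 1], [[383, -383, 20], 17, 1], [[383, -383, 20], 17, 1]]' --force 25

```text
t: 0.9
tcp_pos: [0.404, -0.1822, 0.3898]
tool_rot: [0.997, 0.078, -0.0, -0.001]
force: [0.3, -0.2, 0.1]
finger_gap: 1.0
```

```bash
python3 -c "
from h import *
go(.576,.339,.10,-81.4)"
```

```text
t 0.90 tcp [ 0.404  -0.1822  0.3898] jaw -81.1 gap 1.000 F [ 0.3 -0.2  0.1] | shift [ 250.6 -488.   117.4] turn 0.3
```

>>> servo_tool --rows '[[[251, -488, 20], 0, 1], [[251, -488, 20], 0, 1], [[251, -488, 20], 0, 1], [[251, -488, 20], 0, 1], [[251, -488, 20], 0, 1], [[251, -488, 20], 0, 1], [[251, -488, 50], 0, 1], [[251, -488, 80], 0, 1]]'

```text
t: 1.7
tcp_pos: [0.5288, 0.1953, 0.3578]
tool_rot: [0.997, 0.078, 0.001, -0.001]
force: [0.5, -0.5, -0.3]
finger_gap: 0.996
```

```bash
python3 -c "
from h import *
go(.576,.339,.023,-81.4)"
```

```text
t 1.70 tcp [0.5288 0.1953 0.3578] jaw -81.1 gap 0.996 F [ 0.5 -0.5 -0.3] | shift [  68.6 -134.2  161.8] turn 0.3
```

>>> servo_tool --rows '[[[69, -134, 80], 0, 1], [[69, -134, 80], 0, 1], [[69, -134, 80], 0, 1], [[69, -134, 80], 0, 1], [[69, -134, 100], 0, 1], [[69, -134, 100], 0, 1], [[69, -134, 100], 0, 1], [[69, -134, 100], 0, 1]]'

```text
t: 2.5
tcp_pos: [0.5766, 0.3382, 0.2591]
tool_rot: [0.997, 0.078, 0.001, -0.001]
force: [-0.8, 0.1, -0.8]
finger_gap: 0.996
```

```bash
python3 - <<'E'
from h import *
go(.576,.339,.023,-81.4)
s=snap('scene'); P=cloud(s); cv2.imwrite('pics/s1.png',cv2.resize(s['image'][220:370,150:400],None,fx=3,fy=3,interpolation=cv2.INTER_CUBIC))
E
```

```text
t 2.50 tcp [0.5766 0.3382 0.2591] jaw -81.1 gap 0.996 F [-0.8  0.1 -0.8] | shift [-0.7 -0.8 62.7] turn 0.3
```

View pics/s1.png

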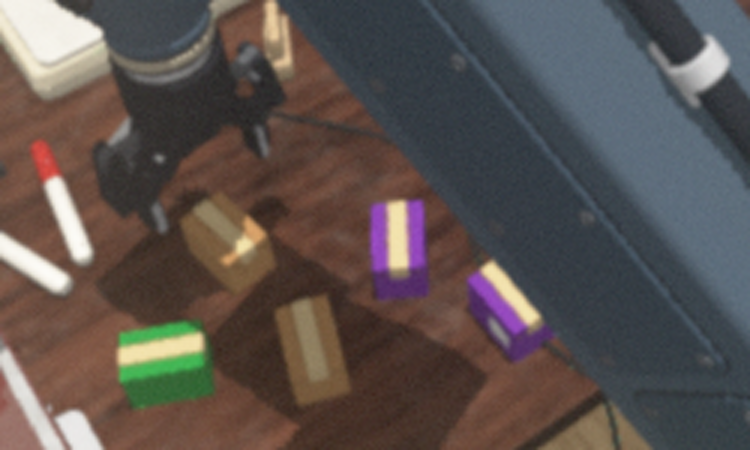

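The crop shows the open jaws straddling the brown carton at crop (228,240); the other brown one is at (312,350). Lowering and gripping.

>>> servo_tool --rows '[[[-1, -1, 32], 0, 1], [[-1, -1, 55], 0, 1], [[-1, -1, 63], 0, 1], [[-1, -1, 63], 0, -0.1], [[-1, -1, 63], 0, -0.6], [[-1, -1, 63], 0, -1], [[-1, -1, 63], 0, -1], [[-1, -1, 63], 0, -1]]' --force 25

```text
t: 3.35
tcp_pos: [0.5765, 0.3394, 0.1981]
tool_rot: [0.997, 0.078, 0.003, -0.002]
force: [-0.1, -0.8, 5.4]
finger_gap: 0.458
```

>>> servo_tool --rows '[[[0, 0, 0], 0, -1], [[0, 0, 0], 0, -1], [[0, 0, -30], 0, -1], [[0, 0, -70], 0, -1], [[0, 0, -90], 0, -1]]'

```text
t: 3.85
tcp_pos: [0.5765, 0.3394, 0.2906]
tool_rot: [0.997, 0.078, 0.005, -0.002]
force: [1.1, -0.8, -0.2]
finger_gap: 0.463
```

```bash
python3 - <<'E'
from h import *
s=np.load('last_top.npz'); a,c,u=tote_fit(s); p=c+u@np.array([-.062,.022]); print(p)
go(p[0],p[1],.10,-18.9)
s=snap('scene'); cv2.imwrite('pics/s2.png',cv2.resize(s['image'][200:350,150:400],None,fx=3,fy=3,interpolation=cv2.INTER_CUBIC))
E
```

```text
[0.49544206 0.04879188]
t 3.85 tcp [0.5765 0.3394 0.2906] jaw -81.1 gap 0.463 F [ 1.1 -0.8 -0.2] | shift [-125.2  274.6   14.9] turn -62.2
```

>>> servo_tool --rows '[[[-125, 275, 10], -62, -1], [[-125, 275, 10], -62, -1], [[-125, 275, 10], -62, -1], [[-125, 275, 10], -62, -1], [[-125, 275, 10], -62, -1], [[-125, 275, 10], -62, -1], [[-125, 275, 10], -62, -1], [[-125, 275, 10], -62, -1]]'

```text
t: 4.7
tcp_pos: [0.4954, 0.0464, 0.2795]
tool_rot: [0.814, 0.58, 0.007, 0.0]
force: [0.5, 0.7, -0.5]
finger_gap: 0.466
```

>>> servo_tool --rows '[[[0, 0, 0], 0, -1], [[0, 0, 0], 0, -1]]'

```text
t: 4.9
tcp_pos: [0.4951, 0.0462, 0.279]
tool_rot: [0.815, 0.579, 0.006, -0.0]
force: [-0.1, -0.3, -0.9]
finger_gap: 0.461
```

```bash
python3 - <<'E'
from h import *
go(.4954,.0488,.027,-18.9)
s=snap('scene'); cv2.imwrite('pics/s2.png',cv2.resize(s['image'][160:300,260:440],None,fx=4,fy=4,interpolation=cv2.INTER_CUBIC))
E
```

```text
t 4.90 tcp [0.4951 0.0462 0.279 ] jaw -19.2 gap 0.461 F [-0.1 -0.3 -0.9] | shift [ 1.7 -1.1 78.6] turn -0.3
```

View pics/s2.png

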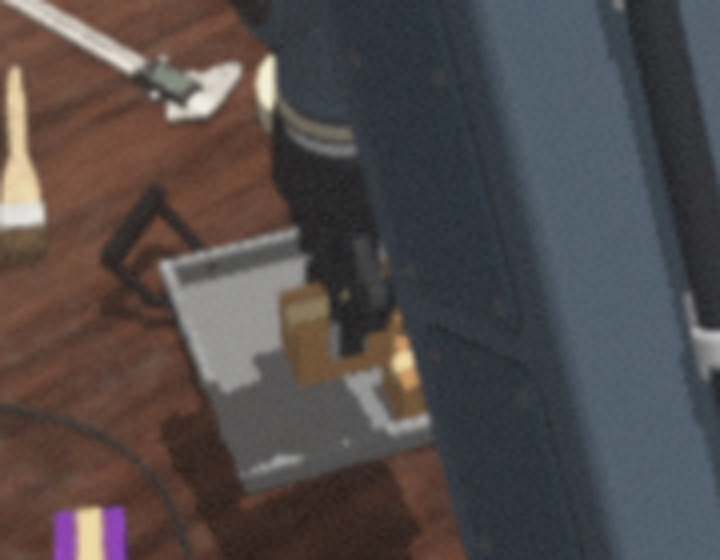

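>>> servo_tool --rows '[[[2, -1, 30], 0, -1], [[2, -1, 55], 0, -1], [[2, -1, 68], 0, -1], [[2, -1, 74], 0, -1], [[2, -1, 76], 0, -1], [[2, -1, 76], 0, -1]]'

```text
t: 5.55
tcp_pos: [0.496, 0.0494, 0.2034]
tool_rot: [0.815, 0.58, 0.007, 0.0]
force: [-0.4, 0.2, 0.1]
finger_gap: 0.461
```

```bash
python3 - <<'E'
from h import *
go(.4954,.0488,.0287,-18.9)
s=snap('top'); cv2.imwrite('pics/t2.png',cv2.resize(s['image'][185:310,275:400],None,fx=4,fy=4,interpolation=cv2.INTER_CUBIC))
E
```

```text
t 5.55 tcp [0.496  0.0494 0.2034] jaw -19.1 gap 0.461 F [-0.4  0.2  0.1] | shift [-0.8 -0.4  1.3] turn -0.2
```

>>> servo_tool --rows '[[[0, 0, 1.5], 0, -1], [[0, 0, 1.5], 0, 0.2], [[0, 0, 1.5], 0, 0.2], [[0, 0, 1.5], 0, 0.2], [[0, 0, -10], 0, 0.2], [[0, 0, -40], 0, 0.2], [[0, 0, -80], 0, 0.2], [[0, 0, -100], 0, 0.2]]'

```text
t: 6.4
tcp_pos: [0.4953, 0.0487, 0.3069]
tool_rot: [0.815, 0.58, 0.008, 0.002]
force: [0.9, -0.0, 0.0]
finger_gap: 0.598
```

```bash
python3 - <<'E'
from h import *
go(.4535,.3351,.10,70.5)
E
```

```text
t 6.40 tcp [0.4953 0.0487 0.3069] jaw -19.1 gap 0.598 F [ 0.9 -0.   0. ] | shift [ 256.5 -133.8   34.7] turn -89.6
```

>>> servo_tool --rows '[[[256, -134, 10], -90, 0.6], [[256, -134, 10], -90, 1], [[256, -134, 10], -90, 1], [[256, -134, 10], -90, 1], [[256, -134, 10], -90, 1], [[256, -134, 20], -90, 1], [[256, -134, 20], -90, 1], [[256, -134, 20], -90, 1]]'

```text
t: 7.2
tcp_pos: [0.4519, 0.3362, 0.2885]
tool_rot: [0.341, 0.94, 0.005, 0.006]
force: [-0.5, 0.5, -0.5]
finger_gap: 0.998
```

```bash
python3 - <<'E'
from h import *
go(.4535,.3351,.023,70.5)
s=snap('top'); a,c,u=tote_fit(s); print('tote',a,c)
P=cloud(s); z=P[...,2]; win=np.zeros(z.shape,bool); win[210:310,280:385]=1
nn,l,st,cc=cv2.connectedComponentsWithStats((win&(z>.04)&(z<.06)).astype(np.uint8))
for i in range(1,nn):
    if st[i,4]<100: continue
    r=cv2.minAreaRect((P[l==i][:,:2]*1000).astype(np.float32)); print(cc[i].round(),st[i,4],((np.array(r[0])/1000-c)@u).round(4),np.round(r[1]),round(r[2],1))
cv2.imwrite('pics/t3.png',cv2.resize(s['image'][185:310,275:400],None,fx=4,fy=4,interpolation=cv2.INTER_CUBIC))
E
```

```text
t 7.20 tcp [0.4519 0.3362 0.2885] jaw 50.2 gap 0.998 F [-0.5  0.5 -0.5] | shift [-1.2 -1.1 92.1] turn -20.3
tote -18.799999999999898 [0.5465649  0.00792188]
[338. 252.] 361 [ 0.006  -0.0161] [39. 61.] 69.2
[354. 260.] 363 [-0.0007 -0.0624] [40. 61.] 69.2
[315. 270.] 364 [-0.0601  0.0246] [60. 40.] 70.6
[342. 279.] 365 [-0.0576 -0.0482] [60. 40.] 70.7
```

View pics/t3.png

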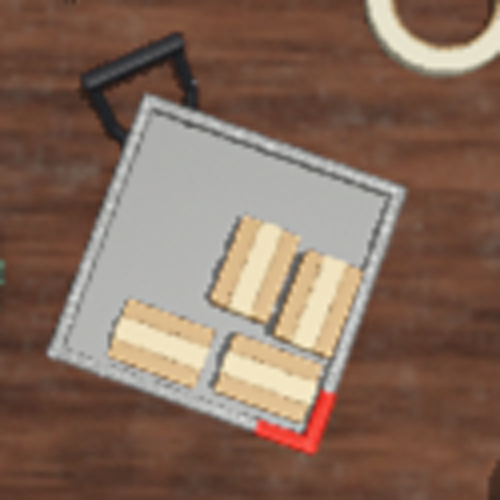

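The picture shows carton one standing square at crop (160,343), in the row with the one by the red corner; nothing else has moved. On to the second brown carton.

>>> servo_tool --rows '[[[-1, -1, 20], -20, 1], [[-1, -1, 30], -20, 1], [[-1, -1, 45], -20, 1], [[-1, -1, 75], -20, 1], [[-1, -1, 91], -20, 1], [[-1, -1, 91], -20, 1]]'

```text
t: 7.85
tcp_pos: [0.453, 0.334, 0.1962]
tool_rot: [0.172, 0.985, 0.003, 0.005]
force: [-0.5, -0.4, -0.9]
finger_gap: 0.998
```

>>> servo_tool --rows '[[[0, 0, 0], 0, -0.1], [[0, 0, 0], 0, -0.6], [[0, 0, 0], 0, -1], [[0, 0, 0], 0, -1], [[0, 0, 0], 0, -1], [[0, 0, 0], 0, -1]]' --force 25

```text
t: 8.45
tcp_pos: [0.4533, 0.3342, 0.1973]
tool_rot: [0.172, 0.985, 0.003, 0.006]
force: [-0.8, -0.2, 6.7]
finger_gap: 0.461
```

>>> servo_tool --rows '[[[0, 0, 0], 0, -1], [[0, 0, -30], 0, -1], [[0, 0, -70], 0, -1], [[0, 0, -90], 0, -1]]'

```text
t: 8.85
tcp_pos: [0.4526, 0.334, 0.2897]
tool_rot: [0.172, 0.985, 0.004, 0.007]
force: [0.3, -0.7, -0.7]
finger_gap: 0.461
```

```bash
python3 - <<'E'
from h import *
s=np.load('last_top.npz'); a,c,u=tote_fit(s); p=c+u@np.array([0,.046]); print(p)
go(p[0],p[1],.10,90+a)
E
```

```text
[0.56138912 0.05146775]
t 8.85 tcp [0.4526 0.334  0.2897] jaw 70.2 gap 0.461 F [ 0.3 -0.7 -0.7] | shift [-198.1 -229.    16.2] turn -1.0
```

>>> servo_tool --rows '[[[-198, -229, 0], -1, -1], [[-198, -229, 0], -1, -1], [[-198, -229, 0], -1, -1], [[-198, -229, 0], -1, -1], [[-198, -229, 0], -1, -1], [[-198, -229, 0], -1, -1], [[-198, -229, 10], -1, -1], [[-198, -229, 16], -1, -1]]'

```text
t: 9.65
tcp_pos: [0.5615, 0.0499, 0.2729]
tool_rot: [0.165, 0.986, 0.004, 0.007]
force: [-1.6, 0.5, -0.3]
finger_gap: 0.461
```

```bash
python3 - <<'E'
from h import *
go(.5614,.0515,.030,71.2)
E
```

```text
t 9.65 tcp [0.5615 0.0499 0.2729] jaw 71.0 gap 0.461 F [-1.6  0.5 -0.3] | shift [ 1.4  0.7 69.5] turn -0.2
```

>>> servo_tool --rows '[[[1, 1, 25], 0, -1], [[1, 1, 50], 0, -1], [[1, 1, 63], 0, -1], [[1, 1, 68], 0, -1], [[1, 1, 70], 0, -1], [[1, 1, 70], 0, -1]]'

```text
t: 10.25
tcp_pos: [0.562, 0.0522, 0.2033]
tool_rot: [0.165, 0.986, 0.004, 0.007]
force: [-0.4, -0.4, -0.9]
finger_gap: 0.462
```

>>> servo_tool --rows '[[[0, 0, 1], 0, -1], [[0, 0, 1], 0, 0.12], [[0, 0, 1], 0, 0.12], [[0, 0, 1], 0, 0.12], [[0, 0, -10], 0, 0.12], [[0, 0, -40], 0, 0.12], [[0, 0, -80], 0, 0.12], [[0, 0, -100], 0, 0.12]]'

```text
t: 11.05
tcp_pos: [0.5611, 0.0514, 0.3068]
tool_rot: [0.165, 0.986, 0.005, 0.009]
force: [0.1, 0.6, 0.1]
finger_gap: 0.559
```

```bash
python3 - <<'E'
from h import *
go(.6799,.073,.080,26)
E
```

```text
t 11.05 tcp [0.5611 0.0514 0.3068] jaw 71.0 gap 0.559 F [0.1 0.6 0.1] | shift [-104.4   58.5   56. ] turn 45.0
```

```bash
python3 - <<'E'
from h import *
go(.62,.33,.13,26)
E
```

```text
t 11.05 tcp [0.5611 0.0514 0.3068] jaw 71.0 gap 0.559 F [0.1 0.6 0.1] | shift [ 35.1 282.5   6.3] turn 45.0
```

>>> servo_tool --rows '[[[35, 282, 0], 45, 0.2], [[35, 282, 0], 45, 0.2], [[35, 282, 0], 45, 0.2], [[35, 282, 0], 45, 0.2], [[35, 282, 0], 45, 0.2], [[35, 282, 0], 45, 0.2], [[35, 282, 0], 45, 0.2]]'

```text
t: 11.75
tcp_pos: [0.6197, 0.3352, 0.311]
tool_rot: [0.528, 0.849, 0.011, 0.008]
force: [0.3, -0.6, -0.2]
finger_gap: 0.599
```

```bash
cat >> h.py <<'E'
def cartons(s,c,u,lo=.04,hi=.06):
    P=cloud(s); z=P[...,2]; win=np.zeros(z.shape,bool); win[210:310,280:385]=1
    nn,l,st,cc=cv2.connectedComponentsWithStats((win&(z>lo)&(z<hi)).astype(np.uint8))
    for i in range(1,nn):
        if st[i,4]<100: continue
        r=cv2.minAreaRect((P[l==i][:,:2]*1000).astype(np.float32)); print(cc[i].round(),st[i,4],((np.array(r[0])/1000-c)@u).round(4),np.round(r[1]),round(r[2],1))
E
python3 - <<'E'
from h import *
s=snap('top'); a,c,u=tote_fit(s); print('tote',a,c); cartons(s,c,u)
p=cloud(s)[190:215,290:326]; q=p[(p[...,2]>.056)&(p[...,2]<.07)]; print('bar',cv2.minAreaRect((q[:,:2]*1000).astype(np.float32)))
g=c+u@np.array([.1047,.1047]); print(g, c+u@np.array([-.089,-.089]))
cv2.imwrite('pics/t4.png',cv2.resize(s['image'][185:310,275:400],None,fx=4,fy=4,interpolation=cv2.INTER_CUBIC))
go(g[0],g[1],.08,45+a)
E
```

```text
tote -18.599999999999895 [0.54656643 0.00814091]
[313. 245.] 359 [0.0018 0.0506] [40. 61.] 71.3
[338. 252.] 358 [ 0.0062 -0.0163] [40. 61.] 69.0
[354. 260.] 362 [-0.0012 -0.0625] [40. 60.] 69.4
[315. 270.] 359 [-0.0601  0.0247] [60. 40.] 70.6
[342. 279.] 368 [-0.0574 -0.0481] [60. 40.] 70.8
bar ((679.3134765625, 72.93425750732422), (12.660160064697266, 71.20809173583984), 27.40971565246582)
[0.67919282 0.07397723] [ 0.43382767 -0.0478231 ]
t 11.80 tcp [0.6194 0.3324 0.3104] jaw 26.3 gap 0.602 F [ 0.3 -0.1 -0.9] | shift [-258.   -62.    56.6] turn -0.1
```

View pics/t4.png

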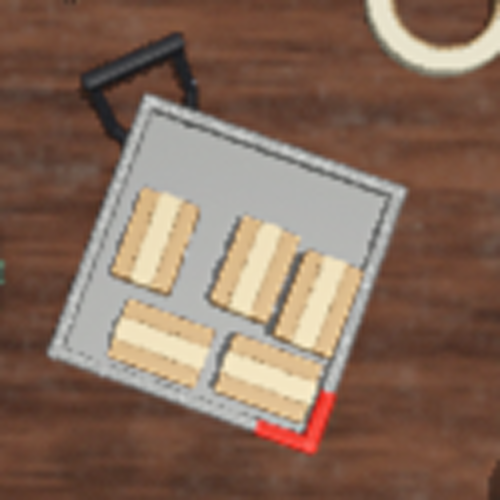

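>>> servo_tool --rows '[[[-258, -62, 20], 0, 0], [[-258, -62, 20], 0, 0], [[-258, -62, 20], 0, 0], [[-258, -62, 20], 0, 0], [[-258, -62, 20], 0, 0], [[-258, -62, 35], 0, -0.2], [[-258, -62, 56], 0, -0.2], [[-258, -62, 56], 0, -0.2]]'

```text
t: 12.6
tcp_pos: [0.6772, 0.0721, 0.2511]
tool_rot: [0.529, 0.849, 0.007, 0.004]
force: [-1.4, 0.3, 0.2]
finger_gap: 0.404
```

```bash
python3 - <<'E'
from h import *
go(.6793,.0731,.035,26.6)
s=snap('scene'); cv2.imwrite('pics/s5.png',cv2.resize(s['image'][160:290,250:420],None,fx=4,fy=4,interpolation=cv2.INTER_CUBIC))
E
```

```text
t 12.60 tcp [0.6772 0.0721 0.2511] jaw 26.1 gap 0.404 F [-1.4  0.3  0.2] | shift [-0.   1.7 42.7] turn -0.5
```

View pics/s5.png

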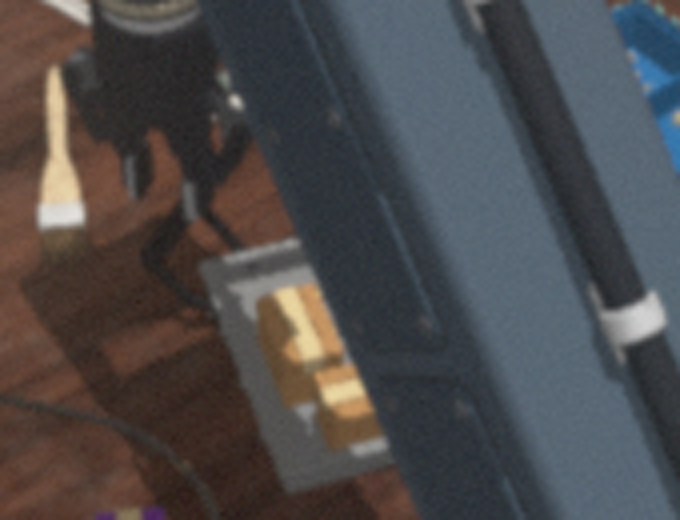

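>>> servo_tool --rows '[[[0, 2, 20], 0, -0.2], [[0, 2, 35], 0, -0.2], [[0, 2, 42], 0, -0.2], [[0, 2, 42], 0, -0.2], [[0, 2, 42], 0, -0.2]]'

```text
t: 13.15
tcp_pos: [0.6804, 0.0746, 0.211]
tool_rot: [0.528, 0.849, 0.008, 0.006]
force: [1.2, -0.6, -0.3]
finger_gap: 0.403
```

>>> servo_tool --rows '[[[0, 0, 0], 0, -0.5], [[0, 0, 0], 0, -0.8], [[0, 0, 0], 0, -1], [[0, 0, 0], 0, -1], [[0, 0, 0], 0, -1], [[0, 0, 0], 0, -1]]' --force 25

```text
t: 13.75
tcp_pos: [0.6804, 0.0746, 0.2119]
tool_rot: [0.528, 0.849, 0.008, 0.006]
force: [-2.8, -0.7, 6.0]
finger_gap: 0.132
```

```bash
python3 - <<'E'
from h import *
st=sense(); a,m=yaw_now(st); print(st['force'],st['finger_gap'],a,st['tcp_pos'],st['ft_torque'])
c=np.array([.4338,-.0478]); g0=st['tcp_pos'].copy(); g0[2]-=.155
d=np.array([np.cos(np.radians(26.3)),np.sin(np.radians(26.3)),0])
# grasp point in the tilting plane about the red corner
r0=np.array([(g0[:2]-c)@d[:2],.052]); off=g0[2]-.052; print('r0',r0,'off',off)
for th in range(2,36,2):
    t=np.radians(th); r=np.array([r0[0]*np.cos(t)-r0[1]*np.sin(t),r0[0]*np.sin(t)+r0[1]*np.cos(t)])
    D=d*(r[0]-r0[0])+np.array([0,0,r[1]-r0[1]]); print(th,(m.T@D*1000).round(1))
E
```

```text
[-2.80327861 -0.7379263   6.04660691] 0.13240999012184956 26.23493271494646 [0.68042318 0.07455566 0.21185922] [-0.08676651  0.57409127 -0.02367532]
r0 [0.2753066 0.052    ] off 0.004859220236851501
2 [-0.  -1.8 -9.6]
4 [ -0.   -3.9 -19.2]
6 [ -0.1  -6.4 -28.6]
8 [ -0.1  -9.2 -38. ]
10 [ -0.1 -12.3 -47.3]
12 [ -0.1 -15.8 -56.4]
14 [ -0.1 -19.5 -65.4]
16 [ -0.1 -23.6 -74.3]
18 [ -0.2 -28.  -83.1]
20 [ -0.2 -32.7 -91.7]
22 [  -0.2  -37.7 -100.1]
24 [  -0.2  -42.9 -108.3]
26 [  -0.2  -48.5 -116.4]
28 [  -0.3  -54.3 -124.2]
30 [  -0.3  -60.4 -131.8]
32 [  -0.3  -66.8 -139.3]
34 [  -0.3  -73.4 -146.5]
```

>>> servo_tool --rows '[[[0, -1, -5], 0, -1], [[0, -2, -10], 0, -1], [[0, -3, -14], 0, -1], [[0, -4, -19], 0, -1], [[0, -5, -24], 0, -1], [[0, -6, -29], 0, -1], [[0, -8, -33], 0, -1], [[0, -9, -38], 0, -1]]' --force 30

```text
t: 14.55
tcp_pos: [0.6715, 0.0703, 0.2498]
tool_rot: [0.528, 0.849, 0.008, 0.006]
force: [0.9, 0.4, -5.8]
finger_gap: 0.135
```

```bash
python3 - <<'E'
from h import *
go(.6804-.0083,.0746-.004,.2119+.038-.1734,26.2)
for n in('top','scene'):
    s=snap(n); 
    if n=='top': cv2.imwrite('pics/t6.png',cv2.resize(s['image'][170:310,260:400],None,fx=3,fy=3)); T=s
    else: cv2.imwrite('pics/s6.png',cv2.resize(s['image'][160:290,250:420],None,fx=3,fy=3))
P=cloud(T); im=T['image'].astype(int); red=(im[...,2]>150)&(im[...,1]<90)&(im[...,0]<90); red[:255]=0; red[305:]=0; red[:,:320]=0; red[:,370:]=0
print(red.sum(), np.nanmean(P[red],0) if red.any() else '')
E
```

```text
t 14.55 tcp [0.6715 0.0703 0.2498] jaw 26.2 gap 0.135 F [ 0.9  0.4 -5.8] | shift [ 0.   0.7 -0.1] turn 0.0
116 [ 0.44434218 -0.04204047  0.02852994]
```

```bash
python3 - <<'E'
import cv2,numpy as np
a=cv2.imread('pics/t6.png');b=cv2.imread('pics/s6.png'); b=cv2.resize(b,None,fx=.8*.9,fy=.8*.9)
o=np.zeros((420,a.shape[1]+b.shape[1],3),np.uint8);o[:a.shape[0],:a.shape[1]]=a;o[:b.shape[0],a.shape[1]:]=b;cv2.imwrite('pics/v6.png',o);print(o.shape)
E
```

```text
(420, 787, 3)
```

View pics/v6.png

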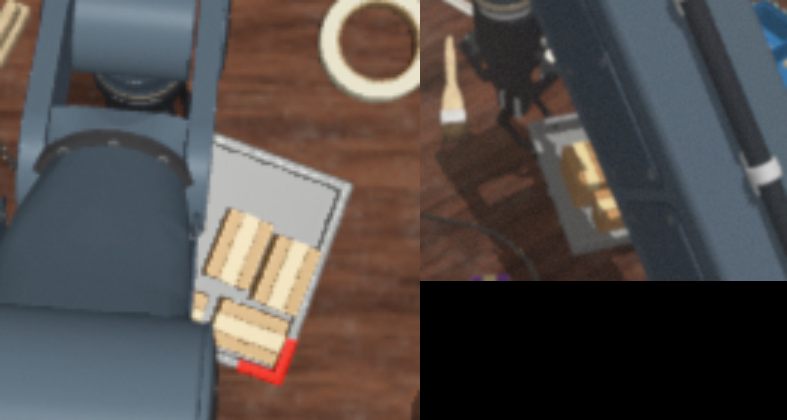

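```bash
python3 - <<'E'
from h import *
T=np.load('last_top.npz'); P=cloud(T); p=P[200:305,280:385].reshape(-1,3)
e=np.load('last_scene.npz')
# floor/rim plane heights at a few pixels
for uv in [(349,291),(345,291),(352,287),(291,273),(290,270),(300,270),(330,282),(374,232),(345,283),(320,270)]:
    print(uv,P[uv[1],uv[0]].round(4),T['image'][uv[1],uv[0]])
E
```

```text
(349, 291) [ 0.4463 -0.0384  0.0505] [115 144 163]
(345, 291) [ 0.4461 -0.0295  0.0241] [ 83  85 166]
(352, 287) [ 0.4566 -0.0456  0.0568] [134 174 202]
(291, 273) [0.4657 0.0746 0.68  ] [83 74 62]
(290, 270) [0.4699 0.0765 0.672 ] [91 81 68]
(300, 270) [0.4704 0.0634 0.6682] [91 80 68]
(330, 282) [0.4542 0.024  0.7183] [90 80 69]
(374, 232) [ 0.6007 -0.1015  0.0462] [186 189 188]
(345, 283) [ 0.4664 -0.0274  0.0576] [192 228 241]
(320, 270) [0.4723 0.0367 0.639 ] [78 68 58]
```

The tote is tipping: its right corner's rim is at z = 46 mm (about 9 degrees), and the red corner is still down. Continuing the arc.

>>> servo_tool --rows '[[[0, -1, -4.5], 0, -1], [[0, -2, -9], 0, -1], [[0, -4, -14], 0, -1], [[0, -6, -18], 0, -1], [[0, -8, -23], 0, -1], [[0, -10, -27], 0, -1], [[0, -12, -32], 0, -1], [[0, -14, -36], 0, -1]]'

```text
t: 15.45
tcp_pos: [0.6584, 0.0637, 0.2868]
tool_rot: [0.528, 0.849, 0.008, 0.006]
force: [0.5, 0.1, -6.2]
finger_gap: 0.135
```

```bash
cat >> h.py <<'E'
def tilt(show=None):
    st=sense(); print('t',st['t'],'F',st['force'].round(1),'gap',st['finger_gap'].round(3),'tcp',st['tcp_pos'].round(4))
    s=snap('top'); P=cloud(s)
    # visible outer face/rim on the right: fit tilt from carton tops + floor (highest planar clusters)
    im=s['image'].astype(int); red=(im[...,2]>130)&(im[...,1]<75)&(im[...,0]<75); red[:250]=0; red[310:]=0; red[:,:315]=0; red[:,375:]=0
    r=P[red]; print('red n',red.sum(),'mean',r.mean(0).round(4),'min x,y,z',r.min(0).round(4))
    g=(im.max(-1)-im.min(-1)<25)&(im.min(-1)>120)&(P[...,2]<.2)&(P[...,2]>.005); g[:180]=0; g[310:]=0; g[:,:300]=0; g[:,400:]=0
    p=P[g]
    best=None; rng=np.random.default_rng(0)
    for _ in range(400):
        q=p[rng.choice(len(p),3,replace=False)]; n=np.cross(q[1]-q[0],q[2]-q[0]); L=np.linalg.norm(n)
        if L<1e-5: continue
        n/=L; k=abs((p-q[0])@n)<.002
        if best is None or k.sum()>best.sum(): best=k
    k=p[best]; c=k.mean(0); n=np.linalg.svd(k-c)[2][2]; n*=np.sign(n[2])
    print('plane n',len(k),'tilt',np.degrees(np.arccos(n[2])).round(1),'dir',np.degrees(np.arctan2(-n[1],-n[0])).round(1))
    if show: cv2.imwrite('pics/%s.png'%show,cv2.resize(s['image'][170:310,280:400],None,fx=4,fy=4))
    return s,P
E
python3 -c "
from h import *
tilt('t7')"
```

```text
Traceback (most recent call last):
  File "h.py", line 45, in tilt
    st=sense(); print('t',st['t'],'F',st['force'].round(1),'gap',st['finger_gap'].round(3),'tcp',st['tcp_pos'].round(4))
                                                                 ^^^^^^^^^^^^^^^^^^^^^^
AttributeError: 'float' object has no attribute 'round'
```

```bash
sed -i "s/st\['finger_gap'\].round(3)/round(float(st['finger_gap']),3)/" h.py; python3 -c "
from h import *
tilt('t7')"
```

```text
t 15.45 F [ 0.5  0.1 -6.2] gap 0.135 tcp [0.6584 0.0637 0.2868]
red n 63 mean [ 0.4304 -0.0486  0.0429] min x,y,z [ 0.4177 -0.0758 -0.0032]
plane n 648 tilt 9.6 dir 27.3
```

View pics/t7.png

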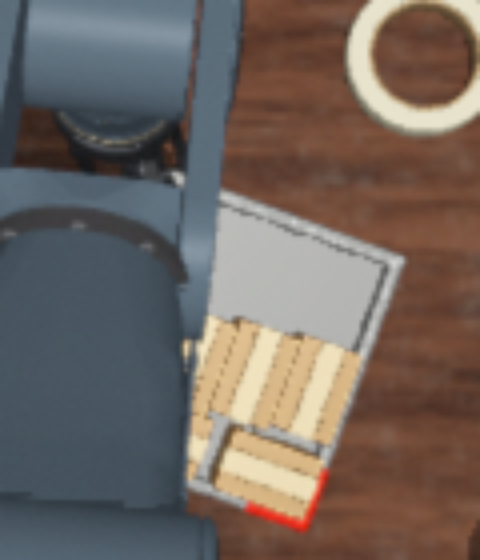

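The picture shows a problem. The tilt is only 9.6 degrees and the red guard has risen, so the firm grip is carrying the whole tote. I'll lower it back onto its corner, then tip with the lightest grip and a shallower bite on the bar.

>>> servo_tool --rows '[[[0, 2, 5], 0, -1], [[0, 4, 10], 0, -1], [[0, 6, 15], 0, -1], [[0, 8, 20], 0, -1], [[0, 10, 24], 0, -1], [[0, 11, 27], 0, -1], [[0, 12, 29], 0, -1], [[0, 12, 29], 0, -1]]'

```text
t: 16.3
tcp_pos: [0.6697, 0.0692, 0.2582]
tool_rot: [0.528, 0.849, 0.008, 0.006]
force: [-0.3, 0.7, -6.1]
finger_gap: 0.137
```

```bash
python3 -c "
from h import *
tilt('t8')"
```

```text
t 16.3 F [-0.3  0.7 -6.1] gap 0.137 tcp [0.6697 0.0692 0.2582]
red n 59 mean [ 0.4419 -0.0427  0.0212] min x,y,z [ 0.4307 -0.0676 -0.0079]
plane n 582 tilt 8.5 dir 31.2
```

>>> servo_tool --rows '[[[0, 2, 6], 0, -1], [[0, 4, 12], 0, -1], [[0, 6, 18], 0, -1], [[0, 8, 24], 0, -1], [[0, 10, 30], 0, -1], [[0, 11, 36], 0, -1], [[0, 12, 42], 0, -1], [[0, 12, 45], 0, -1]]' --force 20

```text
t: 17.15
tcp_pos: [0.6817, 0.0749, 0.2136]
tool_rot: [0.528, 0.849, 0.008, 0.007]
force: [-1.1, 1.5, 14.9]
finger_gap: 0.133
```

>>> servo_tool --rows '[[[0, 0, 1], 0, -0.5], [[0, 0, 1], 0, -0.5], [[0, 0, 1], 0, -0.5], [[0, 0, 1], 0, -0.5]]'

```text
t: 17.55
tcp_pos: [0.6818, 0.0748, 0.2131]
tool_rot: [0.528, 0.849, 0.008, 0.007]
force: [-0.5, -0.1, -1.0]
finger_gap: 0.248
```

```bash
python3 -c "
from h import *
tilt('t8')"
```

```text
t 17.55 F [-0.5 -0.1 -1. ] gap 0.248 tcp [0.6818 0.0748 0.2131]
red n 73 mean [nan nan nan] min x,y,z [nan nan nan]
plane n 350 tilt 0.7 dir 147.1
```

>>> servo_tool --rows '[[[0, 0, -4], 0, -0.5], [[0, 0, -4], 0, -0.8], [[0, 0, -4], 0, -1], [[0, 0, -4], 0, -1], [[0, 0, -4], 0, -1], [[0, 0, -4], 0, -1]]' --force 20

```text
t: 18.2
tcp_pos: [0.6819, 0.0748, 0.2179]
tool_rot: [0.528, 0.849, 0.008, 0.007]
force: [-0.2, -0.1, 4.7]
finger_gap: 0.137
```

>>> servo_tool --rows '[[[0, -1, -5], 0, -1], [[0, -2, -10], 0, -1], [[0, -3, -14], 0, -1], [[0, -4, -19], 0, -1], [[0, -5, -24], 0, -1], [[0, -6, -29], 0, -1], [[0, -8, -33], 0, -1], [[0, -9, -38], 0, -1]]' --force 20

```text
t: 19.0
tcp_pos: [0.6728, 0.0704, 0.2559]
tool_rot: [0.528, 0.849, 0.008, 0.007]
force: [-0.6, -0.5, -4.9]
finger_gap: 0.134
```

```bash
python3 -c "
from h import *
tilt('t9')"
```

```text
t 19.0 F [-0.6 -0.5 -4.9] gap 0.134 tcp [0.6728 0.0704 0.2559]
red n 66 mean [nan nan nan] min x,y,z [nan nan nan]
plane n 589 tilt 7.6 dir 27.2
```

>>> servo_tool --rows '[[[0, -1, -4.5], 0, -1], [[0, -2, -9], 0, -1], [[0, -4, -14], 0, -1], [[0, -6, -18], 0, -1], [[0, -8, -23], 0, -1], [[0, -10, -27], 0, -1]]'

```text
t: 19.65
tcp_pos: [0.6633, 0.0658, 0.284]
tool_rot: [0.528, 0.849, 0.009, 0.008]
force: [-0.3, 0.0, -5.7]
finger_gap: 0.133
```

```bash
python3 -c "
from h import *
s,P=tilt('t9')
im=s['image'].astype(int); red=(im[...,2]>130)&(im[...,1]<75)&(im[...,0]<75); red[:250]=0; red[310:]=0; red[:,:315]=0; red[:,375:]=0
r=P[red]; r=r[~np.isnan(r[:,0])]; print(len(r),np.percentile(r,[5,50,95],axis=0).round(4))
"
```

```text
t 19.65 F [-0.3  0.  -5.7] gap 0.133 tcp [0.6633 0.0658 0.284 ]
red n 49 mean [ 0.4398 -0.0422  0.0206] min x,y,z [ 0.4281 -0.0679 -0.003 ]
plane n 544 tilt 12.8 dir 25.9
49 [[ 0.4307 -0.0652 -0.0008]
 [ 0.438  -0.0426  0.029 ]
 [ 0.4613 -0.0167  0.0344]]
```

The grip still carries nearly all the weight: 5.7 N at 12.8 degrees. A flat pinch across the bar won't let it hinge. I'll set the tote down and pinch the 72 mm bar end to end along the tilt axis instead, so it can pivot freely in the pads.

>>> servo_tool --rows '[[[0, 4, 9], 0, -1], [[0, 8, 18], 0, -1], [[0, 11, 27], 0, -1], [[0, 14, 36], 0, -1], [[0, 17, 45], 0, -1], [[0, 19, 54], 0, -1], [[0, 20, 62], 0, -1], [[0, 20, 66], 0, -1]]'

```text
t: 20.5
tcp_pos: [0.6831, 0.075, 0.2199]
tool_rot: [0.528, 0.849, 0.009, 0.008]
force: [-2.5, -0.5, 14.4]
finger_gap: 0.131
```

>>> servo_tool --rows '[[[0, 0, 0], 0, -0.4], [[0, 0, 0], 0, -0.4], [[0, 0, 0], 0, -0.4], [[0, 0, -20], 0, -0.4], [[0, 0, -50], 0, -0.4], [[0, 0, -80], 0, 0], [[0, 0, -80], 8, 1], [[0, 0, -80], 16, 1]]'

```text
t: 21.3
tcp_pos: [0.6816, 0.0745, 0.302]
tool_rot: [0.643, 0.766, 0.011, 0.008]
force: [-0.6, 0.1, -0.1]
finger_gap: 0.801
```

```bash
python3 -c "
from h import *
go(.60,.30,.13,-63.7)"
```

```text
t 21.30 tcp [0.6816 0.0745 0.302 ] jaw 9.9 gap 0.801 F [-0.6  0.1 -0.1] | shift [236.2 -41.4  -2.2] turn 73.6
```

>>> servo_tool --rows '[[[236, -41, 0], 74, 1], [[236, -41, 0], 74, 1], [[236, -41, 0], 74, 1], [[236, -41, 0], 74, 1], [[236, -41, 0], 74, 1], [[236, -41, 0], 74, 1], [[236, -41, 0], 74, 1], [[236, -41, 0], 74, 1]]'

```text
t: 22.1
tcp_pos: [0.6001, 0.3007, 0.3014]
tool_rot: [0.961, 0.274, 0.014, 0.001]
force: [0.2, 0.7, -0.9]
finger_gap: 1.0
```

```bash
cat >> h.py <<'E'
def go2(x,y,ztip,jaw=None):
    st=sense(); a,m=yaw_now(st); p=np.array([x,y,ztip])-m[:,2]*tip_extent*np.array([1,1,0])+np.array([0,0,tip_extent])
    d=(p-st['tcp_pos'])*1000; t=0 if jaw is None else -((jaw-a+180)%360-180)
    print('t %.2f tcp %s jaw %.1f gap %.3f F %s zaxis %s| shift %s turn %.1f'%(st['t'],st['tcp_pos'].round(4),a,st['finger_gap'],st['force'].round(1),m[:,2].round(4),(m.T@d).round(1),t))
E
python3 - <<'E'
from h import *
s=snap('top'); a,c,u=tote_fit(s); print('tote',a,c); cartons(s,c,u)
p=cloud(s)[190:215,285:330]; q=p[(p[...,2]>.056)&(p[...,2]<.07)]; r=cv2.minAreaRect((q[:,:2]*1000).astype(np.float32)); print('bar',r)
q=p[(p[...,2]>.03)&(p[...,2]<.056)]; uu=(q[:,:2]-c)@u; k=np.array([(uu[:,0]+uu[:,1]),(uu[:,0]-uu[:,1])])/2**.5; k=k[:,k[0]>.13]; print('arms',k.shape, k[1].min() if k.size else '',k[1].max() if k.size else '')
print('red',c+u@np.array([-.089,-.089]),'grip',c+u@np.array([.1047,.1047]))
cv2.imwrite('pics/t10.png',cv2.resize(s['image'][190:310,280:385],None,fx=5,fy=5,interpolation=cv2.INTER_CUBIC))
go2(r[0][0]/1000,r[0][1]/1000,.09,-90+r[2]-.5)
E
```

```text
tote -18.799999999999898 [0.55351113 0.01045059]
[335. 264.] 1804 [-0.0333 -0.0193] [132. 102.] 71.3
bar ((686.6393432617188, 75.55818176269531), (12.503396987915039, 71.25344848632812), 25.169830322265625)
arms (2, 58) -0.03352753198862051 0.0339241450226013
red [ 0.4405777  -0.04511955] grip [0.68636652 0.07582355]
t 22.15 tcp [0.6002 0.3003 0.3014] jaw -58.4 gap 0.998 F [ 0.2  0.1 -0.2] zaxis [ 0.0265  0.006  -0.9996]| shift [-49.7 234.9  38.8] turn 6.9
```

View pics/t10.png

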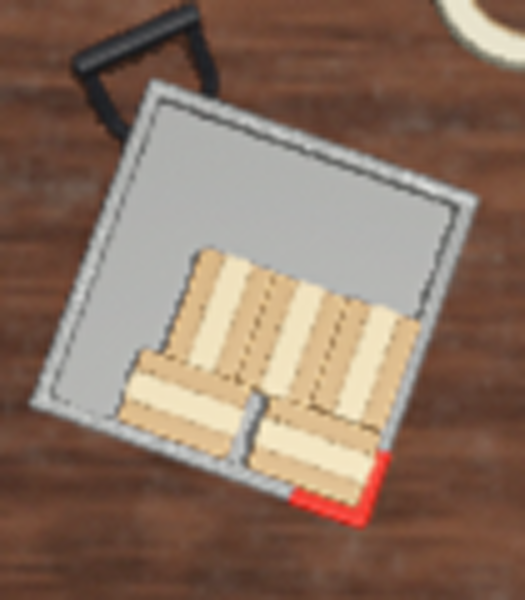

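The picture shows the row of three tight and the row of two with a gap of about 7 mm at crop (250,430). The tote is flat at (0.5535, 0.0105). Next I straddle the bar end to end.

>>> servo_tool --rows '[[[-50, 235, 10], 6.5, 1], [[-50, 235, 10], 6.5, 1], [[-50, 235, 10], 6.5, 1], [[-50, 235, 10], 6.5, 1], [[-50, 235, 10], 6.5, 1], [[-50, 235, 20], 6.5, 1], [[-50, 235, 39], 6.5, 1], [[-50, 235, 39], 6.5, 1]]'

```text
t: 22.95
tcp_pos: [0.6805, 0.0741, 0.2604]
tool_rot: [0.976, 0.218, 0.011, -0.001]
force: [-0.3, -0.2, -0.6]
finger_gap: 0.996
```

```bash
python3 -c "
from h import *
go2(.6866,.0757,.024,-64.4)"
```

```text
t 22.95 tcp [0.6805 0.0741 0.2604] jaw -64.8 gap 0.996 F [-0.3 -0.2 -0.6] zaxis [ 0.0203  0.0066 -0.9998]| shift [ 1.2  0.6 63.1] turn -0.4
```

>>> servo_tool --rows '[[[1, 0.5, 15], 0, 1], [[1, 0.5, 30], 0, 1], [[1, 0.5, 36], 0, 1], [[1, 0.5, 40], 0, 1], [[1, 0.5, 40], 0, 1]]'

```text
t: 23.45
tcp_pos: [0.6822, 0.0747, 0.2197]
tool_rot: [0.976, 0.218, 0.01, -0.001]
force: [-0.5, -0.5, 0.3]
finger_gap: 1.001
```

>>> servo_tool --rows '[[[0, 0, 8], 0, 1], [[0, 0, 15], 0, 1], [[0, 0, 21], 0, 1], [[0, 0, 23], 0, 1], [[0, 0, 23], 0, 1]]'

```text
t: 23.95
tcp_pos: [0.6825, 0.0748, 0.1962]
tool_rot: [0.976, 0.218, 0.01, -0.001]
force: [0.0, 0.5, 0.5]
finger_gap: 1.0
```

```bash
python3 - <<'E'
from h import *
go2(.6866,.0757,.024,-64.4)
s=snap('scene'); cv2.imwrite('pics/s11.png',cv2.resize(s['image'][160:270,270:380],None,fx=5,fy=5,interpolation=cv2.INTER_CUBIC))
E
```

```text
t 23.95 tcp [0.6825 0.0748 0.1962] jaw -64.8 gap 1.000 F [0.  0.5 0.5] zaxis [ 0.0183  0.0068 -0.9998]| shift [ 0.7  0.6 -1.2] turn -0.4
```

No contact force on the way down. Closing on the bar ends.

>>> servo_tool --rows '[[[0, 0, 0], 0, 0.75], [[0, 0, 0], 0, 0.6], [[0, 0, 0], 0, 0.2], [[0, 0, 0], 0, -1], [[0, 0, 0], 0, -1], [[0, 0, 0], 0, -1]]' --force 30

```text
t: 24.6
tcp_pos: [0.683, 0.0747, 0.1971]
tool_rot: [0.976, 0.218, 0.011, -0.001]
force: [0.1, 0.2, 4.7]
finger_gap: 0.835
```

```bash
python3 - <<'E'
from h import *
st=sense(); a,m=yaw_now(st); print(st['force'],st['finger_gap'],a,st['tcp_pos'],st['ft_torque'],m[:,2])
d=np.array([np.cos(np.radians(26.2)),np.sin(np.radians(26.2)),0]); r0=np.array([.274,.052])
for th in list(range(2,11,2))+list(range(10,37,1)):
    t=np.radians(th); r=np.array([r0[0]*np.cos(t)-r0[1]*np.sin(t),r0[0]*np.sin(t)+r0[1]*np.cos(t)])
    D=d*(r[0]-r0[0])+np.array([0,0,r[1]-r0[1]]); print(th,(m.T@D*1000).round(1),end=' ')
E
```

```text
[0.06613317 0.15609196 4.68589742] 0.8345500239530538 -64.8073576910636 [0.68297589 0.07465055 0.19708078] [-0.13659165 -0.0235843   0.01500506] [ 0.02019076  0.00648268 -0.99977513]
2 [-1.8  0.1 -9.6] 4 [ -3.9   0.1 -19.1] 6 [ -6.3   0.2 -28.5] 8 [ -9.1   0.3 -37.8] 10 [-12.2   0.4 -47.1] 10 [-12.2   0.4 -47.1] 11 [-13.9   0.4 -51.6] 12 [-15.6   0.4 -56.2] 13 [-17.4   0.5 -60.7] 14 [-19.3   0.5 -65.2] 15 [-21.3   0.6 -69.6] 16 [-23.4   0.6 -74. ] 17 [-25.5   0.7 -78.4] 18 [-27.7   0.7 -82.7] 19 [-30.    0.8 -87. ] 20 [-32.4   0.9 -91.3] 21 [-34.8   0.9 -95.5] 22 [-37.3   1.  -99.7] 23 [ -39.9    1.  -103.8] 24 [ -42.6    1.1 -107.9] 25 [ -45.3    1.1 -111.9] 26 [ -48.1    1.2 -115.9] 27 [ -51.     1.3 -119.8] 28 [ -53.9    1.3 -123.7] 29 [ -56.9    1.4 -127.5] 30 [ -60.     1.5 -131.3] 31 [ -63.1    1.5 -135. ] 32 [ -66.3    1.6 -138.7] 33 [ -69.5    1.7 -142.3] 34 [ -72.9    1.7 -145.9] 35 [ -76.2    1.8 -149.4] 36 [ -79.7    1.9 -152.8]
```

Gap is 71 mm, so the bar is held end to end.

>>> servo_tool --rows '[[[-1, 0, -5], 0, -1], [[-2, 0, -10], 0, -1], [[-3, 0, -14], 0, -1], [[-4, 0, -19], 0, -1], [[-5, 0, -24], 0, -1], [[-6, 0, -29], 0, -1], [[-8, 0, -33], 0, -1], [[-9, 0, -38], 0, -1]]'

```text
t: 25.4
tcp_pos: [0.6738, 0.0705, 0.2352]
tool_rot: [0.976, 0.218, 0.01, -0.001]
force: [-1.0, -1.3, -3.6]
finger_gap: 0.833
```

```bash
python3 -c "
from h import *
s,P=tilt('t12')
print(sense()['ft_torque'])
im=s['image'].astype(int); red=(im[...,2]>130)&(im[...,1]<75)&(im[...,0]<75); red[:250]=0; red[310:]=0; red[:,:315]=0; red[:,375:]=0
r=P[red]; r=r[~np.isnan(r[:,0])]; print(len(r),np.percentile(r,[5,50,95],axis=0).round(4))
"
```

```text
t 25.4 F [-1.  -1.3 -3.6] gap 0.833 tcp [0.6738 0.0705 0.2352]
red n 65 mean [ 0.4453 -0.0419  0.0191] min x,y,z [ 0.4333 -0.0649 -0.0037]
plane n 563 tilt 8.3 dir 36.4
[-0.01339311  0.02309927 -0.00365667]
65 [[ 0.434  -0.0625 -0.0012]
 [ 0.4433 -0.0454  0.025 ]
 [ 0.4671 -0.0161  0.0312]]
```

The tote now pivots freely: 3.6 N at 8.3 degrees, with the red corner low. Continuing.

>>> servo_tool --rows '[[[-1.5, 0, -4.5], 0, -1], [[-3, 0, -9], 0, -1], [[-5, 0, -14], 0, -1], [[-6.5, 0, -18.5], 0, -1], [[-8.5, 0, -23], 0, -1], [[-10, 0, -27.5], 0, -1], [[-12, 0, -32], 0, -1], [[-14.5, 0, -36], 0, -1]]'

```text
t: 26.25
tcp_pos: [0.6601, 0.0641, 0.2722]
tool_rot: [0.976, 0.218, 0.011, -0.001]
force: [1.1, -0.1, -2.8]
finger_gap: 0.838
```

>>> servo_tool --rows '[[[-2, 0, -4.5], 0, -1], [[-4.5, 0, -9], 0, -1], [[-6.5, 0, -13], 0, -1], [[-9, 0, -17.5], 0, -1], [[-11.5, 0, -21.5], 0, -1], [[-14, 0, -26], 0, -1], [[-16.5, 0, -30], 0, -1], [[-19, 0, -34], 0, -1]]'

```text
t: 27.05
tcp_pos: [0.6419, 0.0556, 0.3061]
tool_rot: [0.976, 0.218, 0.011, -0.001]
force: [0.3, -0.6, -2.9]
finger_gap: 0.84
```

```bash
python3 -c "
from h import *
s,P=tilt('t13')
print(sense()['ft_torque'])
im=s['image'].astype(int); red=(im[...,2]>130)&(im[...,1]<75)&(im[...,0]<75); red[:250]=0; red[310:]=0; red[:,:315]=0; red[:,375:]=0
r=P[red]; r=r[~np.isnan(r[:,0])]; print(len(r),np.percentile(r,[5,50,95],axis=0).round(4))
"
```

```text
t 27.05 F [ 0.3 -0.6 -2.9] gap 0.84 tcp [0.6419 0.0556 0.3061]
red n 4 mean [ 0.4349 -0.0245  0.0071] min x,y,z [ 0.433  -0.0321 -0.0013]
plane n 473 tilt 23.0 dir 23.9
[-0.06528076 -0.07842328  0.00927419]
4 [[ 0.433  -0.0319 -0.0013]
 [ 0.4343 -0.0255  0.0009]
 [ 0.4376 -0.0156  0.0242]]
```

>>> servo_tool --rows '[[[-2.5, 0, -4], 0, -1], [[-5.5, 0, -8], 0, -1], [[-8.5, 0, -12], 0, -1], [[-11.5, 0, -16], 0, -1], [[-14.5, 0, -19.5], 0, -1], [[-17.5, 0, -23.5], 0, -1], [[-20.5, 0, -27], 0, -1], [[-22, 0, -29], 0, -1]]'

```text
t: 27.9
tcp_pos: [0.6208, 0.0459, 0.3355]
tool_rot: [0.976, 0.218, 0.011, -0.001]
force: [-0.6, -0.7, -3.0]
finger_gap: 0.838
```

```bash
python3 - <<'E'
from h import *
s,P=tilt('t14')
s2=snap('scene'); st=sense()
a=cv2.resize(s['image'][190:310,290:400],None,fx=4,fy=4); b=cv2.resize(s2['image'][150:290,250:420],None,fx=2,fy=2)
o=np.zeros((480,440+340,3),np.uint8); o[:,:440]=a; o[:280,440:]=b; cv2.imwrite('pics/v14.png',o)
# fine numbers in the tote frame, from the known grip and tilt
th=np.radians(30.5); yw=np.radians(-18.8)
E
```

```text
t 27.9 F [-0.6 -0.7 -3. ] gap 0.838 tcp [0.6208 0.0459 0.3355]h.py:49: RuntimeWarning: Mean of empty slice.
  r=P[red]; print('red n',red.sum(),'mean',r.mean(0).round(4),'min x,y,z',r.min(0).round(4))
  ret = um.true_divide(
Traceback (most recent call last):
  File "h.py", line 49, in tilt
    r=P[red]; print('red n',red.sum(),'mean',r.mean(0).round(4),'min x,y,z',r.min(0).round(4))
                                                                            ~~~~~^^^
ValueError: zero-size array to reduction operation minimum which has no identity
```

```bash
sed -i "s/r=P\[red\]; print('red n'/r=P[red]; red.any() and print('red n'/" h.py; python3 - <<'E'
from h import *
s,P=tilt()
s2=snap('scene')
a=cv2.resize(s['image'][190:310,290:400],None,fx=4,fy=4); b=cv2.resize(s2['image'][150:290,250:420],None,fx=2,fy=2)
o=np.zeros((480,440+340,3),np.uint8); o[:,:440]=a; o[:280,440:]=b; cv2.imwrite('pics/v14.png',o)
E
```

```text
t 27.95 F [-0.8 -0.  -3.9] gap 0.836 tcp [0.6208 0.0458 0.3357]
plane n 486 tilt 32.6 dir 23.8
```

View pics/v14.png

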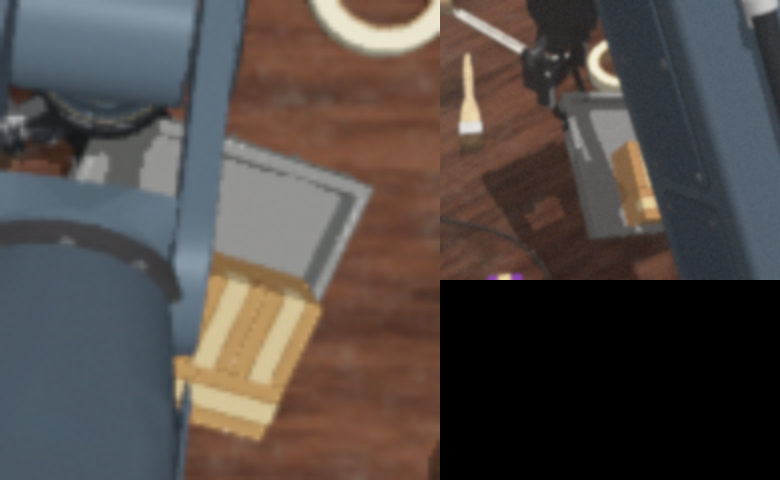

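```bash
cat > chk.py <<'E'
from h import *
def frame(P,im,yaw=-18.8):
    im=im.astype(int); g=(im.max(-1)-im.min(-1)<25)&(im.min(-1)>120)&(P[...,2]<.2)&(P[...,2]>.01); g[:180]=0; g[310:]=0; g[:,:320]=0; g[:,:]&=True; g[:,400:]=0
    p=P[g]; rng=np.random.default_rng(1); best=None
    for _ in range(600):
        q=p[rng.choice(len(p),3,replace=False)]; n=np.cross(q[1]-q[0],q[2]-q[0]); L=np.linalg.norm(n)
        if L<1e-5: continue
        k=abs((p-q[0])@(n/L))<.0015
        if best is None or k.sum()>best.sum(): best=k
    k=p[best]; c=k.mean(0); n=np.linalg.svd(k-c)[2][2]; n*=np.sign(n[2])
    th=np.arccos(n[2]); ax=np.cross([0,0,1],n); ax/=np.linalg.norm(ax)
    M=R.from_rotvec(ax*th).as_matrix()@R.from_euler('z',yaw,degrees=True).as_matrix()
    return M,c,np.degrees(th),len(k)
T=snap('top');S=snap('scene'); P=cloud(T); Q=cloud(S)
M,c,th,n=frame(P,T['image']); print('tilt',th,n)
A=(P.reshape(-1,3)-c)@M; B=(Q.reshape(-1,3)-c)@M
A=A[(abs(A)<.25).all(1)]; B=B[(abs(B)<.25).all(1)]
# right wall (-y) inner face & rim from top cam: rim at z=+22 above floor
k=A[(abs(A[:,2]-.022)<.003)]; h,b=np.histogram(k[:,1],bins=np.arange(-.2,.2,.002)); print('rim y',[(round(b[i],3),h[i]) for i in np.argsort(h)[-4:]])
h,b=np.histogram(k[:,0],bins=np.arange(-.2,.2,.002)); print('rim x',[(round(b[i],3),h[i]) for i in np.argsort(h)[-4:]])
for nm,C in(('top',A),('scene',B)):
    k=C[abs(C[:,2]-.045)<.004]; print(nm,len(k)); 
    if len(k)<20: continue
    x0=np.percentile(k[:,0],1);
    for lo,hi in ((x0+.005,x0+.035),(x0+.05,x0+.09)):
        r=k[(k[:,0]>lo)&(k[:,0]<hi)]; print(' x',lo.round(3),hi.round(3),len(r),'y range',np.percentile(r[:,1],[1,99]).round(4) if len(r) else '')
    print(' x range',np.percentile(k[:,0],[1,99]).round(4))
np.savez('chk.npz',A=A,B=B)
def img(C,f):
    k=C[(C[:,2]>.03)&(C[:,2]<.055)]; I=np.zeros((300,300),np.uint8)
    I[np.clip(150-(k[:,0]*800).astype(int),0,299),np.clip(150-(k[:,1]*800).astype(int),0,299)]=255
    return I
# y occupancy of row a/d and face rows
for nm,C in(('top',A),('scene',B)):
    k=C[abs(C[:,2]-.045)<.004]; x0=np.percentile(k[:,0],2); r=k[(k[:,0]>x0+.008)&(k[:,0]<x0+.032)]
    h,b=np.histogram(r[:,1],bins=np.arange(-.16,.1,.003)); print(nm,[(round(b[i],3),int(h[i])) for i in range(len(h)) if h[i]])
E
python3 chk.py
```

```text
tilt 32.38986571467266 389
rim y [(np.float64(-0.054), np.int64(18)), (np.float64(-0.058), np.int64(19)), (np.float64(-0.052), np.int64(22)), (np.float64(-0.056), np.int64(26))]
rim x [(np.float64(0.036), np.int64(26)), (np.float64(0.042), np.int64(27)), (np.float64(0.038), np.int64(28)), (np.float64(0.04), np.int64(35))]
top 1399
 x -0.24 -0.21 105 y range [-0.0945 -0.04  ]
 x -0.195 -0.155 111 y range [-0.1522 -0.0937]
 x range [-0.2447  0.0062]
scene 298
 x -0.129 -0.099 86 y range [0.0475 0.0677]
 x -0.084 -0.044 95 y range [0.0508 0.0689]
 x range [-0.1341  0.0836]
top [(np.float64(-0.109), 1), (np.float64(-0.103), 2), (np.float64(-0.097), 2), (np.float64(-0.094), 6), (np.float64(-0.091), 4), (np.float64(-0.088), 7), (np.float64(-0.085), 8), (np.float64(-0.082), 7), (np.float64(-0.079), 8), (np.float64(-0.076), 9), (np.float64(-0.073), 5), (np.float64(-0.07), 4), (np.float64(-0.067), 7), (np.float64(-0.064), 3), (np.float64(-0.061), 1), (np.float64(-0.058), 1), (np.float64(-0.055), 1), (np.float64(-0.052), 1), (np.float64(-0.049), 1)]
scene [(np.float64(0.047), 4), (np.float64(0.05), 12), (np.float64(0.053), 11), (np.float64(0.056), 8), (np.float64(0.059), 11), (np.float64(0.062), 9), (np.float64(0.065), 12)]
```

The clouds from the two cameras agree:
- Both rows end at y = +68 mm, 120 mm from the -y wall at -52 mm. The a-d gap is closed.
- The row of two stands against the -x wall.

The tilt reads 32.4 degrees, so I'll ease back about 2 degrees and let it settle.

>>> servo_tool --rows '[[[1.5, 0, 2], 0, -1], [[3, 0, 4], 0, -1], [[5, 0, 6], 0, -1], [[6, 0, 7.5], 0, -1], [[6, 0, 7.5], 0, -1], [[6, 0, 7.5], 0, -1]]'

```text
t: 28.75
tcp_pos: [0.627, 0.0487, 0.3278]
tool_rot: [0.976, 0.218, 0.011, -0.001]
force: [-0.4, -0.7, -1.3]
finger_gap: 0.837
```

>>> servo_tool --rows '[[[0, 0, 0], 0, -1], [[0, 0, 0], 0, -1], [[0, 0, 0], 0, -1], [[0, 0, 0], 0, -1], [[0, 0, 0], 0, -1], [[0, 0, 0], 0, -1], [[0, 0, 0], 0, -1], [[0, 0, 0], 0, -1]]'

```text
t: 29.55
tcp_pos: [0.627, 0.0487, 0.3278]
tool_rot: [0.976, 0.218, 0.011, -0.001]
force: [1.2, -0.9, -0.4]
finger_gap: 0.836
```

```bash
python3 chk.py | head -12; python3 -c "
from h import *
st=sense(); print(st['t'],st['force'].round(1),st['finger_gap'],st['tcp_pos'],abs(st['qd']).max())
# corner height from bar centre, tilt
A=np.load('chk.npz')['A']
"
```

```text
tilt 28.624339388225014 377
rim y [(np.float64(-0.054), np.int64(18)), (np.float64(-0.048), np.int64(22)), (np.float64(-0.05), np.int64(25)), (np.float64(-0.052), np.int64(29))]
rim x [(np.float64(0.04), np.int64(28)), (np.float64(0.036), np.int64(28)), (np.float64(0.038), np.int64(29)), (np.float64(0.042), np.int64(32))]
top 1224
 x -0.241 -0.211 101 y range [-0.1254 -0.0713]
 x -0.196 -0.156 134 y range [-0.179  -0.1193]
 x range [-0.2458 -0.0102]
scene 182
 x -0.129 -0.099 38 y range [0.0527 0.0707]
 x -0.084 -0.044 65 y range [0.0554 0.0703]
 x range [-0.1344  0.0731]
top [(np.float64(-0.127), 3), (np.float64(-0.124), 2), (np.float64(-0.121), 3), (np.float64(-0.118), 6), (np.float64(-0.115), 4), (np.float64(-0.112), 8), (np.float64(-0.109), 9), (np.float64(-0.106), 7), (np.float64(-0.103), 8), (np.float64(-0.1), 8), (np.float64(-0.097), 8), (np.float64(-0.094), 5), (np.float64(-0.091), 5), (np.float64(-0.088), 1), (np.float64(-0.085), 1), (np.float64(-0.082), 2), (np.float64(-0.079), 3), (np.float64(-0.076), 1), (np.float64(-0.073), 1)]
29.65 [ 1.9 -0.2 -2.2] 0.8335887903993211 [0.62696995 0.04869775 0.32780644] 0.0012405750397361112
```

```bash
python3 -c "
from h import *
print(sign_off()); st=sense(); print(st['t'],st['force'].round(1),st['finger_gap'])"
```

```text
the job is handed in; nothing more can be done
None
the job is handed in; nothing more can be done
```

I set both brown cartons into the vacant places, tipped the tote over its red corner to about 30 degrees, and handed the job in at about 30 s with the handle still held. No verdict came back.

**Tipping:** The first two tries used a flat pinch across the handle bar, at 30 N and then 20 N. Neither let the bar hinge, and during the first the red corner came clear of the bench. I set the tote flat each time; it ended up about 7 mm from where it started. The final tip used an end-to-end pinch on the 72 mm bar, which let it pivot freely. The lift force on that tip was about 3–4 N, well under the full weight of about 6 N, so the red corner was on the bench.

**Last checks:**
- **Tilt:** The tilt fitted from the camera depth read 28.6 degrees after I eased back from 32.4. The handle height gives about 30 degrees, so the two disagree slightly.
- **Cartons:** At 32.4 degrees both rows ended level with each other, 120 mm from the wall, and the row of two was against its wall. After easing back they were still level to within 1 mm. The arm hid part of the tote from above, so I judged the gap between the two lengthwise cartons from those row ends.
- **Hold:** The arm was still and the gripper opening was steady at 71 mm.
- **Bystanders:** I saw no contact with them, but took no final picture of the whole bench.

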